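Press a heel block with the sprung lever of a bench press

ROBOT

A 7-joint arm with a two-finger parallel gripper is mounted at the origin on a cart in front of the work surface, level with it; the furniture and walls round the work are solid. World frame = base frame: x ahead of the robot, y to its left, z up, the work surface at z = 0. Lengths are in m, angles in rad, forces in N, time in s.
With the tool pointing down it reaches from about 0.425 to 0.925 m from the base axis. Payload 6.8 kg.
Tool frame: the origin (TCP) lies on the centre line of the jaws, within the pads' length; the fingertips stand 25 mm ahead of it and the grasp point (between the pads) lies 6 mm ahead of it; z points along the fingers, y is the line along which they close (so a half turn about z gives the same grasp; the last joint's range is limited). The gripper opens to 85 mm and grips with 20 to 120 N. Pads are 22 mm wide; open, the fingers measure 114 mm over their backs; the gripper's body (76 mm by 85 mm) begins 54 mm behind the grasp point. The pads swing forward as they close: fully open they stand 13 mm farther back than shut.
Start: joints at [-1.397, 0.477, 0.022, 1.555, -0.011, 1.109, -0.083], TCP at [0.188, 0.648, 0.256] pointing down, gripper open.
Joint ranges: [-2.96, 2.96], [-0.34, 2.1], [-1.41, 1.46], [0.24, 2.44], [-1.37, 4.51], [0.17, 1.92], [-2.96, 2.96]. Speed limits (rad/s): [2.39, 2.39, 3.14, 3.14, 3.14, 3.14, 3.14].

INTERFACE

Orientations are given as a rotation vector (axis times angle).
In Python, from bench import telemetry, grab_frame, job gives the robot as it stands.
- The arm moves only by the tool apply_moves, never from a script. Its argument "rows" is a list of rows, each a list of 2 entries, a list of its own where there are three numbers: the shift along the tool's x, y, z each as a share of 250 mm, from -1 to 1, then the turn, a rotation vector about the tool's x, y, z each as a share of pi rad, from -1 to 1. A call has 1 to 10 rows; each row is the pose to reach, as a shift and turn from the pose commanded when the call began, along the tool's axes at that moment, turning the shorter way round; what a row does not reach only later rows make up. A row lasts 1/8 s, in which the tool goes at most 62.5 mm and 10.7 degrees, less where a joint would pass 70% of its speed; a pose out of reach is approached as far as the arm can. A call with a number of a shift or a turn outside -1 to 1 is refused whole. A call with a gripper value outside its range is refused whole. "jaw" is the gripper's target within -1 to 1 (fully open at 1, half-way at 0, shut at -1), set as the call begins (left out, the last holds). The fingers move at their own pace and stop on an object; "newtons" is the grip in N (left out, the last holds). Time passes only in rows, so rows that repeat a pose let the fingers close. It gives the time, the measured TCP pose, the force, the opening and the grip force at its end, in the units of the state.
- telemetry.get_obs(): the state, without advancing time (a new reading comes with each control period).
- grab_frame(name): name is "scene" or "top" or "wrist"; returns a dict with "frame" (480x640x3 uint8, red, green, blue), "vertical_fov" (degrees; the focal length in pixels is half the picture's height over the tangent of half this angle, whatever the lens; pixels are square), "cx", "cy" (the principal point, pixels), "k1" (the pictures are not rectified: a ray, as slopes to the right and down, at radius r is drawn at 1 + k1 r^2 times it, then the intrinsics apply), "origin" and "attitude" of the camera in the world. Camera axes: x right, y up, looking along -z (the intrinsics and any distortion apply to the point x, -y, -z); pixel columns grow to the right and rows downward; lengths in m; the calibration is good to about 2 mm. A picture is of the moment at which its call begins. There is no depth.
- job.hand_in(): hands the job in; it is judged then, once.
The state is a dict: "clock": time; "joints": joint angles; "qvel": joint speeds; "tau": joint torques, N m; "tcp_pos": TCP position; "orientation": TCP orientation; "contact_force": force on the tool from outside, world axes, zero at the start; "moment": the same for the moment, N m; "grip_width": finger opening in m; "gripper_force": force on a finger pad.
Only numpy, scipy, OpenCV 4.12 (cv2) and the standard library are available. Lean on these libraries where they do the work, as an engineer would, in place of code of your own. Each camera call takes 0.05 s, during which the arm holds its last target. There are 200 camera calls.

TASK

Two identical hand presses stand on the bench; one has a heel block lying on its table under the ram. Pull that press's lever all the way down to its stop, keep it down for about a second, then ease it back up slowly, without letting it fly up, until it is fully home, and let go. Leave the heel block on the table and leave the other press's lever alone.

Things in the scene. Friction and masses are not known exactly. Their poses are not given: they have to be found in the camera images.
- arbor: Loaded press (heel block under its ram): grey bench arbor press on a wooden plinth 190x100x75 mm, fixed; head 50 mm wide, its top 222 mm above the bench. Origin: centre of the plinth's underside, z up. Its front is its -x, turned to the robot within 0.12 rad; y is across. The lever pivots about a level axis along y through (-15, 0, 200) mm. Head and column lie behind the grip; the room above is free.
- arbor_grip (a point): Centre of the loaded press's grip: a black round bar, 22 mm thick, 80 mm long, lying along the press's y, 160 mm from the pivot. Take it at its middle; a steel rod at y = +36 mm carries it. In the press frame it is at (-15 - 160 cos a, 0, 200 + 160 sin a) mm, a = 0.70 - lever angle: (-137, 0, 303) at rest, (-174, 0, 184) fully down.
- arbor_lever (a joint): Angle of the loaded press's lever, rad: 0 at rest (0.70 rad above level), grows as the grip is pulled down, 0.80 at the lower stop. A spring always drives it back: about 6 N at the grip to start, 12 N at the bottom, little friction; let go, it flies up at several rad/s. It moves the ram down 3 mm per 0.1 rad; the soft rubber foot meets the block near the end.
- heel_block: Brown and black heel block, 72x65x16 mm, lying loose and flat on the loaded press's steel table (84x84 mm, top 97 mm above the bench, centred at (-45, 0) mm of the press frame). Origin: centre of its underside. It is to stay there. (A like block lies on the bench.)
- spare_lever (a joint): Angle of the other press's lever, rad, 0 at rest. That press is identical but has nothing on its table; it stands about 0.3 m to the left or right of the loaded one. Leave it alone.

How it is judged:
By the outcome, as a careful person would: the job done as asked, in the order asked, and still so for the second after the job is handed in, with the robot touching nothing.
It also fails if it takes over 42 s, if anything falls off the work surface, if the arm or the gripper's body presses on something with over 40 N, if the wrist force passes 120 N, or if a joint passes its speed limit or range.

## Working session

There is one attempt and no reset: what is moved stays moved. The work goes in short steps, Python scripts to look and compute and a tool call to move; the robot and the scene stay as the last step left them, time stands still between calls to the robot, and variables do not carry over. Pictures are saved under pics/ and viewed, at most 10 in all, crops included, and the job is handed in when it is done.

Besides the shell and the picture viewer there is one more tool, called after "Call:" in YAML: its name, and indented under it one key for each argument. apply_moves: Moves the arm, as the interface text tells. Its arguments: {"type":"object","properties":{"rows":{"type":"array"},"jaw":{"type":"number"},"newtons":{"type":"number"}},"required":["rows"]}

```bash
ls; mkdir -p pics
cat > h.py <<'E'
import numpy as np,cv2
from bench import telemetry,grab_frame,job
from scipy.spatial.transform import Rotation as R
def att(f):
    a=np.array(f["attitude"],float)
    return a if a.shape==(3,3) else R.from_rotvec(a).as_matrix() if a.size==3 else None
def ray(f,u,v):
    fl=240/np.tan(np.radians(f["vertical_fov"])/2)
    d=np.array([(u-f["cx"])/fl,(v-f["cy"])/fl]);s=d.copy()
    for _ in range(30): s=d/(1+f["k1"]*(s@s))
    r=att(f)@np.array([s[0],-s[1],-1.]);return np.array(f["origin"]),r/np.linalg.norm(r)
def plane(f,u,v,z):
    o,r=ray(f,u,v);return o+r*(z-o[2])/r[2]
def proj(f,p):
    q=att(f).T@(np.array(p)-f["origin"]);s=np.array([q[0],-q[1]])/-q[2]
    fl=240/np.tan(np.radians(f["vertical_fov"])/2)
    return s*(1+f["k1"]*(s@s))*fl+[f["cx"],f["cy"]]
E
python3 - <<'E'
from h import *
import pickle
for n in("scene","top"):
    f=grab_frame(n);cv2.imwrite(f"pics/{n}0.png",f["frame"][:,:,::-1]);pickle.dump(f,open(n+"0.pkl","wb"))
    print({k:v for k,v in f.items() if k!="frame"})
print(telemetry.get_obs())
E
```

```text
pics
{'vertical_fov': 52.780014648949326, 'cx': 311.35036009648803, 'cy': 242.30587656492196, 'k1': -0.048308391354002625, 'origin': array([-0.01251986, -0.26536136,  0.65425792]), 'attitude': array([ 0.88772239, -0.50331016, -0.94115171])}
{'vertical_fov': 49.264483124624476, 'cx': 316.84944019118757, 'cy': 223.0344725973154, 'k1': -0.13002087266202605, 'origin': array([0.38292705, 0.07628153, 1.09039456]), 'attitude': array([ 0.18368319, -0.17872703, -1.49886577])}
{'clock': 0.1, 'joints': array([-1.39706329,  0.47772108,  0.02232979,  1.55632287, -0.01144021,
        1.10929045, -0.08307757]), 'qvel': array([-1.38267497e-05, -1.69264130e-03,  1.47697382e-04, -1.83223183e-03,
        1.03984254e-04,  7.45227127e-04,  3.96772732e-04]), 'tau': array([ 3.99740209e-03, -5.97762895e+01,  1.61337800e+00, -2.81953561e+01,
        1.27748805e-02,  5.09120160e-03,  1.49212082e-05]), 'tcp_pos': array([0.18761089, 0.64790884, 0.25543277]), 'orientation': array([-4.41103885e-01, -3.11040689e+00,  2.53318583e-03]), 'contact_force': array([ 0.27144202,  0.1603696 , -0.20052123]), 'moment': array([-0.01827476,  0.03340577,  0.01706948]), 'gripper_force': 0.0, 'grip_width': 0.0854565374015457}
```

View pics/scene0.png

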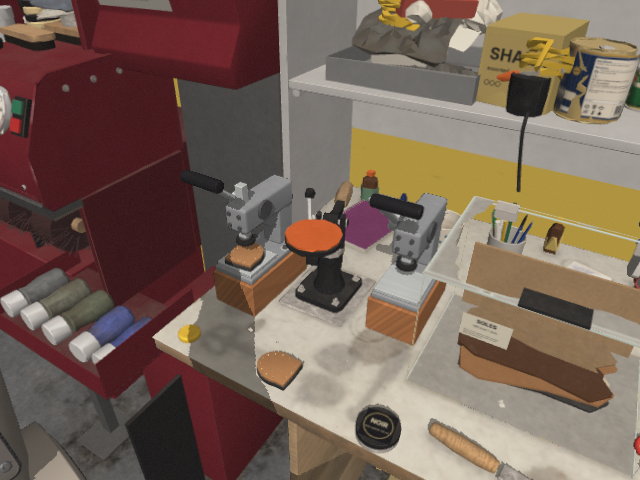

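View pics/top0.png

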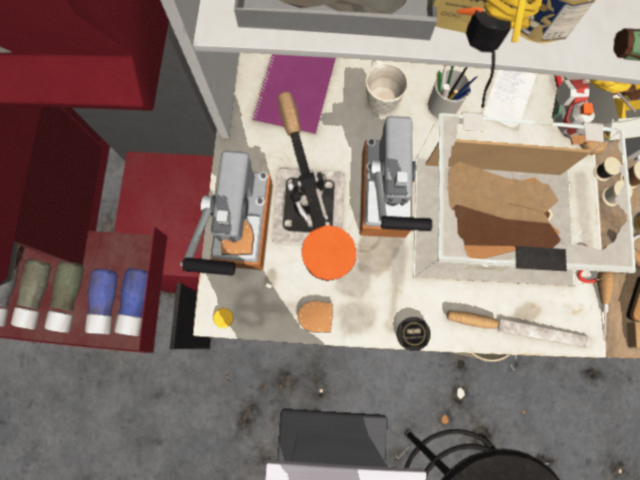

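The left press holds the heel block: its grip runs (183,175)–(222,187) in scene and (183,265)–(235,267) in top. The other press, to the right, is empty. Next I triangulate the grip and plinth.

Run:
```python
from h import *
import pickle
F={n:pickle.load(open(n+"0.pkl","rb")) for n in("scene","top")}
roi={"scene":(175,165,232,200),"top":(176,252,245,280)}
ends={}
for n,(a,b,c,d) in roi.items():
    im=F[n]["frame"][b:d,a:c].astype(int);m=(im.max(2)<60).astype(np.uint8)
    k,l,s,ce=cv2.connectedComponentsWithStats(m);i=1+s[1:,4].argmax()
    pts=np.argwhere(l==i)[:,::-1].astype(np.float32)+[a,b]
    rect=cv2.minAreaRect(pts.astype(np.float32));bx=cv2.boxPoints(rect)
    bx=bx[bx[:,0].argsort()];ends[n]=[bx[:2].mean(0),bx.mean(0),bx[2:].mean(0)]
    print(n,rect,s[i],ends[n])
for i in range(3):
    (o1,r1),(o2,r2)=[ray(F[n],*ends[n][i]) for n in roi]
    A=np.c_[r1,-r2];t=np.linalg.lstsq(A,o2-o1,rcond=None)[0];p,q=o1+t[0]*r1,o2+t[1]*r2
    print(i,(p+q)/2,np.linalg.norm(p-q))
# rough: front plinth top edge, known z=.075, and grip at z=.303
for i in range(3): print("z.303",plane(F["top"],*ends["top"][i],.303),plane(F["scene"],*ends["scene"][i],.303))
# heel-block centre in top, brown mask
for n,(a,b,c,d) in {"top":(215,215,262,262),"scene":(222,240,270,275)}.items():
    h=cv2.cvtColor(F[n]["frame"],cv2.COLOR_RGB2HSV)[b:d,a:c]
    m=cv2.inRange(h,(5,90,120),(20,255,255));print(n,np.argwhere(m)[:,::-1].mean(0)+[a,b],m.sum()/255)
im=np.hstack([cv2.resize(F["top"]["frame"][140:290,170:290],(400,500),interpolation=2),cv2.resize(F["scene"]["frame"][160:320,170:298],(400,500),interpolation=2)])
cv2.imwrite("pics/z0.png",im[:,:,::-1])
```

```text
scene ((199.0, 182.0), (34.0, 48.0), 90.0) [   0    0   49   35 1004] [array([175., 182.], dtype=float32), array([199., 182.], dtype=float32), array([223., 182.], dtype=float32)]
top ((208.77980041503906, 265.8123474121094), (52.23981475830078, 12.657013893127441), 5.44033145904541) [  7   6  53  17 648] [array([182.77756, 263.33594], dtype=float32), array([208.77982, 265.81235], dtype=float32), array([234.78204, 268.28876], dtype=float32)]
0 [0.48989168 0.29309553 0.29181827] 0.012674785378276278
1 [0.4908343  0.24592918 0.30340005] 0.0027073583289181536
2 [0.49109901 0.20069212 0.31478173] 0.005887213812356069
z.303 [0.49281668 0.28561243 0.303     ] [0.47067423 0.28089454 0.303     ]
z.303 [0.49181606 0.24502456 0.303     ] [0.49058305 0.24760217 0.303     ]
z.303 [0.49076947 0.20482859 0.303     ] [0.51046072 0.21446368 0.303     ]
top [241.73740458 243.40305344] 655.0
scene [246.47984645 255.87140115] 521.0
```

View pics/z0.png

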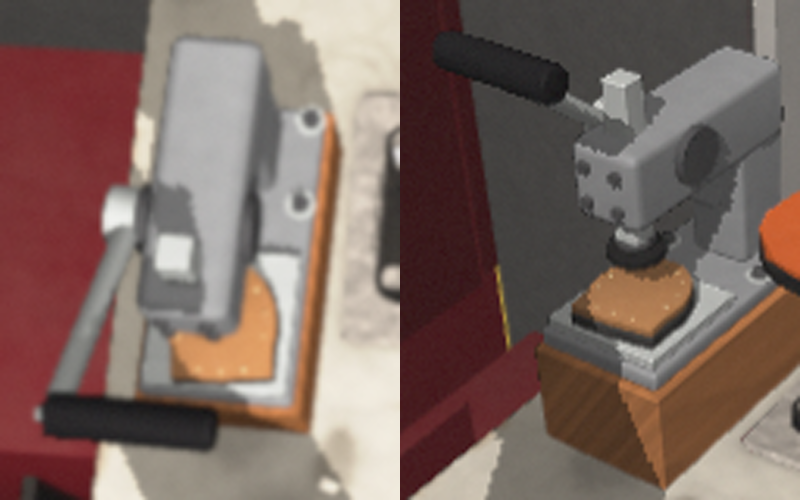

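The crop confirms the block lies under the left press's ram, with the lever rod on the grip's left (+y) end. From the top view at z=0.303 the grip measures 80.8 mm long (80 expected), centred near (0.492, 0.245). I'll check the yaw and work out the approach.

```bash
cat >> h.py <<'E'
def Rt(yaw,T): # tool x=+press y, y=+press x, pointing down, tilted T forward
    b=np.array([[0,1,0],[1,0,0],[0,0,-1.]]).T
    return R.from_euler('z',yaw)*R.from_euler('y',-T)*R.from_matrix(b)
def rel(P,Rn,p0=None,R0=None):
    o=telemetry.get_obs()
    if p0 is None: p0=o["tcp_pos"];R0=R.from_rotvec(o["orientation"])
    s=R0.inv().apply(np.array(P)-p0)/.25;t=(R0.inv()*Rn).as_rotvec()/np.pi
    return np.round(s,3).tolist(),np.round(t,3).tolist()
E
python3 - <<'E'
from h import *
import pickle
f=pickle.load(open("top0.pkl","rb"))
def yaw(a,b,z):
    d=plane(f,*b,z)-plane(f,*a,z);return plane(f,*a,z),plane(f,*b,z),np.arctan2(d[1],d[0])
print(yaw((215,230),(221.6,153.5),.222));print(yaw((262.4,269),(270.5,174.5),.075))
Rn=Rt(-.03,-.4);print(Rn.as_matrix().round(2))
c=np.array([.492,.245,.303]);zt=Rn.apply([0,0,1])
P=c-zt*.10-zt*.006;print("hover",P)
R0=R.from_rotvec(telemetry.get_obs()["orientation"]);p0=telemetry.get_obs()["tcp_pos"]
print(rel([.3,.48,.42],Rt(-.03,0)))
print(rel([.3,.48,.42],Rt(.6,0)))
E
```

```text
(array([0.56512965, 0.25842307, 0.222     ]), array([0.70397431, 0.26220178, 0.222     ]), np.float64(0.027208649732319914))
(array([0.52427009, 0.18774666, 0.075     ]), array([0.71894618, 0.18831754, 0.075     ]), np.float64(0.0029324685784103627))
[[ 0.03  0.92 -0.39]
 [ 1.   -0.03  0.01]
 [ 0.   -0.39 -0.92]]
hover [0.53325977 0.24376184 0.40063247]
([-0.619, -0.521, -0.657], [-0.0, 0.0, 0.42])
([-0.619, -0.521, -0.657], [-0.0, 0.0, 0.219])
```

Call:
apply_moves:
  rows:
    - [[0, 0, -0.3], [0, 0, 0]]
    - [[-0.15, -0.13, -0.5], [0, 0, 0.05]]
    - [[-0.3, -0.26, -0.66], [0, 0, 0.1]]
    - [[-0.46, -0.39, -0.66], [0, 0, 0.16]]
    - [[-0.62, -0.52, -0.66], [0, 0, 0.22]]
  jaw: 1

```text
clock: 0.72
tcp_pos: [0.3018, 0.4788, 0.4225]
orientation: [-1.475, -2.774, -0.003]
contact_force: [0.8, -0.2, 0.4]
grip_width: 0.0857
gripper_force: 0.0
```

Run:
```python
from h import *
print(rel([.44,.25,.46],Rt(0,0)));print(telemetry.get_obs()["joints"].round(2))
```

```text
([-1.068, -0.053, -0.151], [0.0, -0.001, 0.189])
[-1.3   0.18  0.21  1.6  -0.04  1.36 -0.49]
```

Call:
apply_moves:
  rows:
    - [[-0.2, -0.01, -0.1], [0, 0, 0.04]]
    - [[-0.4, -0.02, -0.15], [0, 0, 0.08]]
    - [[-0.6, -0.03, -0.15], [0, 0, 0.12]]
    - [[-0.8, -0.04, -0.15], [0, 0, 0.16]]
    - [[-1.0, -0.05, -0.15], [0, 0, 0.19]]
    - [[-1.0, -0.05, -0.15], [0, 0, 0.19]]

```text
clock: 1.48
tcp_pos: [0.4334, 0.2625, 0.459]
orientation: [2.228, 2.214, 0.0]
contact_force: [-0.5, 1.2, 0.6]
grip_width: 0.0855
gripper_force: 0.0
```

Run:
```python
from h import *
import pickle
f=grab_frame("wrist");pickle.dump(f,open("w1.pkl","wb"));cv2.imwrite("pics/w1.png",f["frame"][:,:,::-1])
print(f["origin"],telemetry.get_obs()["joints"].round(2),proj(f,[.49,.243,.303]))
```

```text
[0.43410399 0.33211209 0.57734335] [-1.08  0.05  0.43  1.67 -0.02  1.43 -0.65] [384.53139851 253.38010321]
```

View pics/w1.png

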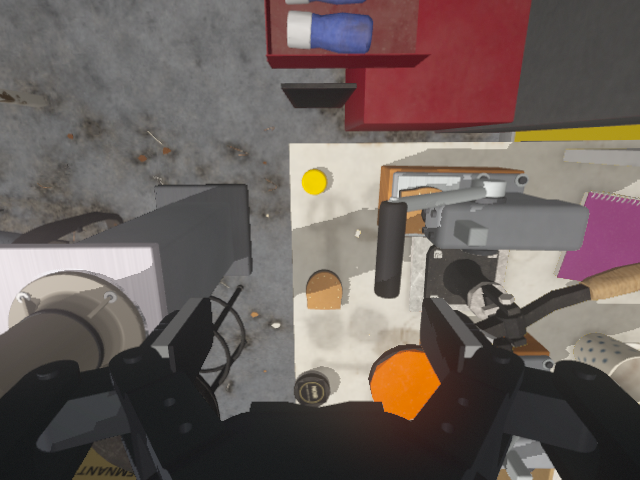

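The wrist view shows the grip as a black bar at (378–406, 200–298), within a few pixels of the prediction. I'll refine using this view and the top one.

Run:
```python
from h import *
import pickle
w=pickle.load(open("w1.pkl","rb"));t=pickle.load(open("top0.pkl","rb"))
a,b,c,d=365,195,420,305
m=(w["frame"][b:d,a:c].max(2)<70).astype(np.uint8)
k,l,s,_=cv2.connectedComponentsWithStats(m);i=1+s[1:,4].argmax()
p=(np.argwhere(l==i)[:,::-1]+[a,b]).astype(np.float32);r=cv2.minAreaRect(p);print(r)
bx=cv2.boxPoints(r);bx=bx[bx[:,1].argsort()];E=[bx[:2].mean(0),bx.mean(0),bx[2:].mean(0)]
T=[(182.8,263.3),(208.8,265.8),(234.8,268.3)]
for e,q in zip(E,T):
    (o1,r1),(o2,r2)=ray(w,*e),ray(t,*q);s=np.linalg.lstsq(np.c_[r1,-r2],o2-o1,rcond=None)[0]
    x,y=o1+s[0]*r1,o2+s[1]*r2;print((x+y)/2,np.linalg.norm(x-y),plane(w,*e,.303))
d=plane(w,586,207,.222)-plane(w,440,207,.222);print(d)
for z,u,v in((.222,586,207),(.222,582,249),(.222,442,208),(.222,445,249),(.075,382,167),(.075,521,167)):print(plane(w,u,v,z))
```

```text
((389.0876770019531, 248.68258666992188), (26.513439178466797, 95.54100036621094), 5.31454610824585)
[0.49407896 0.28604756 0.30222529] 0.0022120246429681713 [0.49502005 0.28634633 0.303     ]
[0.49328211 0.24589441 0.29963558] 0.0019626513384469217 [0.49354553 0.24703026 0.303     ]
[0.49122164 0.20477836 0.30360091] 0.0010968387944915725 [0.49190419 0.204523   0.303     ]
[ 0.1475177  -0.00127479  0.        ]
[0.70847971 0.26510772 0.222     ]
[0.71350705 0.22032706 0.222     ]
[0.56310306 0.26532661 0.222     ]
[0.57036456 0.22118602 0.222     ]
[0.52676445 0.29679296 0.075     ]
[0.72091859 0.29493425 0.075     ]
```

Run:
```python
from h import *
c=np.array([.493,.2455,.302]);Rn=Rt(-.02,-.4);z=Rn.apply([0,0,1])
P=c-z*.086;G=c-z*.006
print("hover",P.round(3),rel(P,Rn));print("down",rel(G,Rn,P,Rn))
```

```text
hover [0.526 0.245 0.381] ([-0.081, 0.378, 0.31], [0.127, 0.001, 0.006])
down ([-0.0, -0.0, 0.32], [0.0, 0.0, 0.0])
```

Call:
apply_moves:
  rows:
    - [[-0.03, 0.13, 0.0], [0.05, 0, 0]]
    - [[-0.06, 0.26, 0.05], [0.1, 0, 0.003]]
    - [[-0.08, 0.378, 0.15], [0.127, 0, 0.006]]
    - [[-0.08, 0.378, 0.31], [0.127, 0, 0.006]]
    - [[-0.08, 0.378, 0.31], [0.127, 0, 0.006]]
    - [[-0.08, 0.378, 0.31], [0.127, 0, 0.006]]

```text
clock: 2.28
tcp_pos: [0.5255, 0.2484, 0.3828]
orientation: [-2.016, -1.989, 0.404]
contact_force: [0.2, 0.4, 0.4]
grip_width: 0.0856
gripper_force: 0.0
```

Run:
```python
from h import *
import pickle
c=np.array([.493,.2455,.302]);Rn=Rt(-.02,-.4);z=Rn.apply([0,0,1])
print(rel(c-z*.006,Rn),telemetry.get_obs()["joints"].round(2))
f=grab_frame("scene");cv2.imwrite("pics/s1.png",f["frame"][:,:,::-1])
```

```text
([-0.013, 0.006, 0.324], [0.001, 0.002, 0.002]) [-0.81  0.47  0.54  1.42 -0.35  1.71 -0.27]
```

View pics/s1.png

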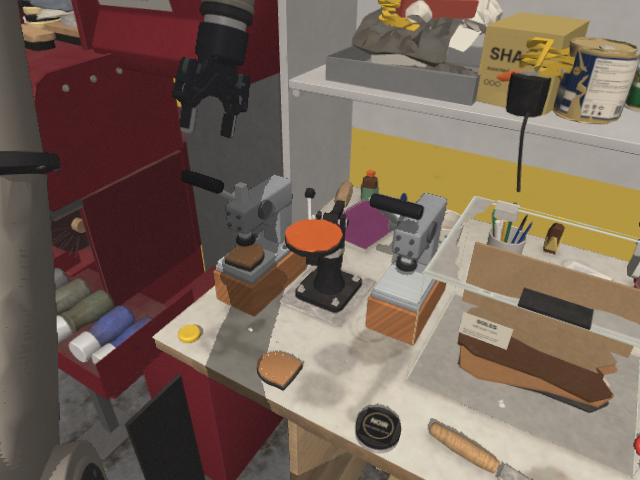

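The fingers (tips near (190,130) and (228,132)) hang above the bar (200,182) and clear of the head. Descending.

Call:
apply_moves:
  rows:
    - [[-0.01, 0.005, 0.1], [0, 0, 0]]
    - [[-0.012, 0.005, 0.2], [0, 0, 0]]
    - [[-0.012, 0.005, 0.28], [0, 0, 0]]
    - [[-0.012, 0.005, 0.325], [0, 0, 0]]
    - [[-0.012, 0.005, 0.325], [0, 0, 0]]

```text
clock: 2.95
tcp_pos: [0.4952, 0.2449, 0.3068]
orientation: [-2.018, -1.987, 0.404]
contact_force: [-0.2, 0.0, -0.6]
grip_width: 0.0853
gripper_force: 0.0
```

Call:
apply_moves:
  rows:
    - [[0, 0, 0], [0, 0, 0]]
    - [[0, 0, 0], [0, 0, 0]]
    - [[0, 0, 0], [0, 0, 0]]
    - [[0, 0, 0], [0, 0, 0]]
    - [[0, 0, 0], [0, 0, 0]]
    - [[0, 0, 0], [0, 0, 0]]
  jaw: -1
  newtons: 60

```text
clock: 3.7
tcp_pos: [0.4949, 0.2445, 0.3066]
orientation: [-2.018, -1.985, 0.406]
contact_force: [-2.8, -1.1, 5.0]
grip_width: 0.0203
gripper_force: 58.5
```

Run:
```python
from h import *
o=telemetry.get_obs();print(o)
R0=R.from_rotvec(o["orientation"]);print("grasp pt",R0.apply([0,0,.006])+o["tcp_pos"])
f=grab_frame("wrist");cv2.imwrite("pics/w2.png",f["frame"][:,:,::-1])
```

```text
{'clock': 3.7, 'joints': array([-0.83918514,  0.46559133,  0.52076914,  1.59317955, -0.35155658,
        1.53652812, -0.25461986]), 'qvel': array([-5.34340868e-04, -1.64183968e-04,  2.32012099e-04,  1.84634261e-04,
        1.32541292e-03, -1.43648776e-03, -7.47563260e-05]), 'tau': array([ 4.00656229e-01, -4.98150373e+01,  7.56395906e+00, -2.61041772e+01,
       -1.53191686e-01,  2.73273748e-03,  9.81656928e-02]), 'tcp_pos': array([0.4948637 , 0.24446424, 0.3066309 ]), 'orientation': array([-2.01756269, -1.98538379,  0.4063323 ]), 'contact_force': array([-2.78230343, -1.11757225,  4.95308386]), 'moment': array([-0.13025951,  0.64861415, -0.04908786]), 'gripper_force': 58.483023047447205, 'grip_width': 0.020298532472513148}
grasp pt [0.49252532 0.24448169 0.30110536]
```

View pics/w2.png

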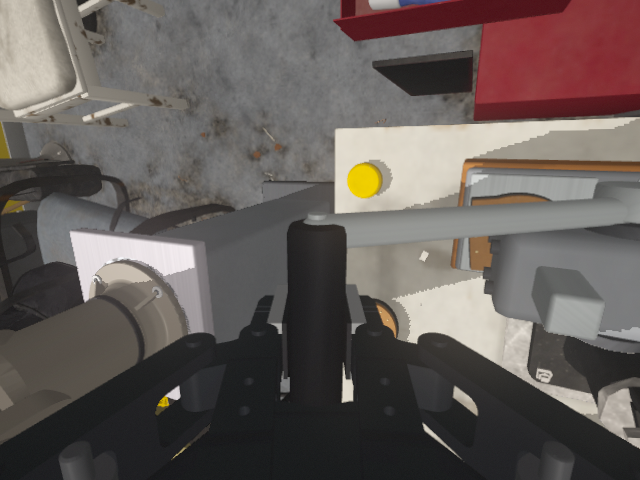

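Grasped at the bar's middle (opening 20 mm, pad force 58 N). The pull is a pure rotation about the pivot, so one table of steps serves every call.

```bash
cat > arc.py <<'E'
from h import *
r0=np.array([.49486,.24446,.30663]);q0=R.from_rotvec([-2.01756,-1.98538,.40633])
yaw=-.02;g=r0+q0.apply([0,0,.006]);yx=R.from_euler('z',yaw)
piv=g+yx.apply([.160*np.cos(.7),0,-.160*np.sin(.7)]);ax=yx.apply([0,1,0])
if __name__=="__main__":
    print(piv)
    for th in (-.5,-.4,-.3,-.2,-.1,-.05,.05,.1,.2,.3,.4,.5):
        W=R.from_rotvec(-th*ax);print(th,rel(piv+W.apply(r0-piv),W*q0,r0,q0))
def lever():
    o=telemetry.get_obs();p=R.from_rotvec(o["orientation"]).apply([0,0,.006])+o["tcp_pos"]-piv
    p=yx.inv().apply(p);return .7-np.arctan2(p[2],-p[0]),np.hypot(p[0],p[2]),p[1]
E
python3 arc.py
```

```text
[0.61487188 0.24203014 0.19802963]
-0.5 ([-0.002, 0.177, -0.267], [0.159, 0.0, -0.001])
-0.4 ([-0.001, 0.131, -0.221], [0.127, 0.0, -0.001])
-0.3 ([-0.001, 0.09, -0.171], [0.095, 0.0, -0.0])
-0.2 ([-0.001, 0.054, -0.117], [0.064, 0.0, -0.0])
-0.1 ([-0.0, 0.024, -0.06], [0.032, 0.0, -0.0])
-0.05 ([-0.0, 0.011, -0.03], [0.016, 0.0, -0.0])
0.05 ([0.0, -0.01, 0.031], [-0.016, -0.0, 0.0])
0.1 ([0.0, -0.018, 0.062], [-0.032, -0.0, 0.0])
0.2 ([0.001, -0.03, 0.126], [-0.064, -0.0, 0.0])
0.3 ([0.001, -0.036, 0.19], [-0.095, -0.0, 0.0])
0.4 ([0.001, -0.035, 0.255], [-0.127, -0.0, 0.001])
0.5 ([0.002, -0.027, 0.319], [-0.159, -0.0, 0.001])
```

Call:
apply_moves:
  rows:
    - [[0, -0.01, 0.031], [-0.016, 0, 0]]
    - [[0, -0.018, 0.062], [-0.032, 0, 0]]
    - [[0, -0.024, 0.094], [-0.048, 0, 0]]
    - [[0, -0.03, 0.126], [-0.064, 0, 0]]
    - [[0, -0.034, 0.158], [-0.08, 0, 0]]
    - [[0, -0.036, 0.19], [-0.095, 0, 0]]
    - [[0, -0.036, 0.222], [-0.111, 0, 0]]
    - [[0, -0.035, 0.255], [-0.127, 0, 0]]

```text
clock: 4.75
tcp_pos: [0.4631, 0.2452, 0.2515]
orientation: [2.237, 2.201, 0.001]
contact_force: [-0.6, -0.3, 6.9]
grip_width: 0.0204
gripper_force: 59.3
```

```bash
python3 -c "
from arc import *
o=telemetry.get_obs();print(lever(),o['joints'].round(2),o['moment'])"
```

```text
(np.float64(0.39681135112264243), np.float64(0.1590868322408259), np.float64(0.00014417149366208494)) [-1.07  0.25  0.55  1.95 -0.15  0.98 -0.46] [-0.16902919  0.36732845 -0.12940135]
```

Call:
apply_moves:
  rows:
    - [[0, -0.01, 0.031], [-0.016, 0, 0]]
    - [[0, -0.018, 0.062], [-0.032, 0, 0]]
    - [[0, -0.024, 0.094], [-0.048, 0, 0]]
    - [[0, -0.03, 0.126], [-0.064, 0, 0]]
    - [[0, -0.034, 0.158], [-0.08, 0, 0]]
    - [[0, -0.036, 0.19], [-0.095, 0, 0]]
    - [[0, -0.036, 0.222], [-0.111, 0, 0]]
    - [[0, -0.036, 0.24], [-0.119, 0, 0]]
    - [[0, -0.035, 0.255], [-0.127, 0, 0]]

```text
clock: 5.88
tcp_pos: [0.4551, 0.2455, 0.188]
orientation: [2.014, 1.983, 0.403]
contact_force: [-0.3, -0.8, 9.0]
grip_width: 0.0205
gripper_force: 59.7
```

```bash
python3 -c "
from arc import *
o=telemetry.get_obs();print(lever(),o['joints'].round(2),o['moment'])"
```

```text
(np.float64(0.7983370160653575), np.float64(0.15826703071771606), np.float64(0.0002325191053861258)) [-1.38  0.21  0.68  2.26  0.33  0.43 -1.03] [-0.30245561 -0.03981317 -0.27646077]
```

Call:
apply_moves:
  rows:
    - [[0, -0.002, 0.008], [-0.004, 0, 0]]
    - [[0, -0.004, 0.016], [-0.008, 0, 0]]
    - [[0, -0.004, 0.016], [-0.008, 0, 0]]

```text
clock: 6.25
tcp_pos: [0.4554, 0.2455, 0.1856]
orientation: [2.001, 1.968, 0.424]
contact_force: [-29.6, -9.4, 58.4]
grip_width: 0.0208
gripper_force: 65.4
```

```bash
python3 -c "
from arc import *
o=telemetry.get_obs();print(lever(),o['moment'])"
```

```text
(np.float64(0.8135682823602526), np.float64(0.1580371508395117), np.float64(0.00032313305555557335)) [-1.89801121  1.61501569 -0.96520499]
```

The force jumped to 58 N, so the lever is on its stop. I'll relax to a lighter press and hold.

Call:
apply_moves:
  rows:
    - [[0, 0.002, -0.006], [0.003, 0, 0]]
    - [[0, 0.002, -0.006], [0.003, 0, 0]]
    - [[0, 0.002, -0.006], [0.003, 0, 0]]
    - [[0, 0.002, -0.006], [0.003, 0, 0]]
    - [[0, 0.002, -0.006], [0.003, 0, 0]]
    - [[0, 0.002, -0.006], [0.003, 0, 0]]
    - [[0, 0.002, -0.006], [0.003, 0, 0]]
    - [[0, 0.002, -0.006], [0.003, 0, 0]]
    - [[0, 0.002, -0.006], [0.003, 0, 0]]

```text
clock: 7.38
tcp_pos: [0.4553, 0.2454, 0.1864]
orientation: [2.007, 1.974, 0.416]
contact_force: [-17.1, -5.0, 35.7]
grip_width: 0.0202
gripper_force: 62.8
```

```bash
python3 -c "
from arc import *
o=telemetry.get_obs();print(lever(),o['moment'])"
```

```text
(np.float64(0.8081691079333075), np.float64(0.15815307325872), np.float64(0.00022571753490514682)) [-1.05654628  1.05251106 -0.64480128]
```

Call:
apply_moves:
  rows:
    - [[0, 0.009, -0.024], [0.013, 0, 0]]
    - [[0, 0.019, -0.048], [0.025, 0, 0]]
    - [[0, 0.03, -0.071], [0.038, 0, 0]]
    - [[0, 0.041, -0.094], [0.051, 0, 0]]
    - [[-0.001, 0.054, -0.117], [0.064, 0, 0]]
    - [[-0.001, 0.068, -0.139], [0.076, 0, 0]]
    - [[-0.001, 0.083, -0.16], [0.089, 0, 0]]
    - [[-0.001, 0.098, -0.181], [0.102, 0, 0]]
    - [[-0.001, 0.114, -0.201], [0.115, 0, 0]]
    - [[-0.001, 0.131, -0.221], [0.127, 0, 0]]

```text
clock: 8.62
tcp_pos: [0.4623, 0.2452, 0.2493]
orientation: [2.23, 2.196, 0.015]
contact_force: [-1.9, -0.1, 6.1]
grip_width: 0.0202
gripper_force: 59.6
```

```bash
python3 -c "
from arc import *
o=telemetry.get_obs();print(lever(),o['joints'].round(2),o['moment'])"
```

```text
(np.float64(0.41121475360042437), np.float64(0.15908137946258624), np.float64(0.00015644631664437684)) [-1.06  0.25  0.53  1.96 -0.14  0.96 -0.48] [ 0.00955461  0.52125066 -0.12429585]
```

Call:
apply_moves:
  rows:
    - [[0, 0.009, -0.024], [0.013, 0, 0]]
    - [[0, 0.019, -0.048], [0.025, 0, 0]]
    - [[0, 0.03, -0.071], [0.038, 0, 0]]
    - [[0, 0.041, -0.094], [0.051, 0, 0]]
    - [[-0.001, 0.054, -0.117], [0.064, 0, 0]]
    - [[-0.001, 0.068, -0.139], [0.076, 0, 0]]
    - [[-0.001, 0.083, -0.16], [0.089, 0, 0]]
    - [[-0.001, 0.098, -0.181], [0.102, 0, 0]]
    - [[-0.001, 0.114, -0.201], [0.115, 0, 0]]
    - [[-0.001, 0.131, -0.221], [0.127, 0, 0]]

```text
clock: 9.88
tcp_pos: [0.4936, 0.2445, 0.3051]
orientation: [-2.026, -1.994, 0.392]
contact_force: [-2.9, 0.7, 7.2]
grip_width: 0.0204
gripper_force: 59.5
```

```bash
python3 -c "
from arc import *
o=telemetry.get_obs();print(lever(),o['joints'].round(2),o['moment'])"
```

```text
(np.float64(0.012184577697185506), np.float64(0.15993666910536977), np.float64(-1.837382168645202e-05)) [-0.84  0.46  0.52  1.61 -0.34  1.52 -0.26] [ 0.04160009  0.77922786 -0.09143612]
```

Call:
apply_moves:
  rows:
    - [[0, 0.002, -0.006], [0.003, 0, 0]]
    - [[0, 0.004, -0.012], [0.006, 0, 0]]
    - [[0, 0.004, -0.012], [0.006, 0, 0]]

```text
clock: 10.25
tcp_pos: [0.4949, 0.2444, 0.3066]
orientation: [-2.014, -1.983, 0.41]
contact_force: [-4.6, 0.4, 4.2]
grip_width: 0.0202
gripper_force: 59.4
```

```bash
python3 -c "
from arc import *
o=telemetry.get_obs();print(lever(),o['moment'])"
```

```text
(np.float64(-0.00025460601905424873), np.float64(0.15997802972223982), np.float64(-1.3617556448877915e-05)) [ 0.11680125  0.84462647 -0.11729575]
```

Call:
apply_moves:
  rows:
    - [[0, 0.001, -0.005], [0.002, 0, 0]]
    - [[0, 0.001, -0.005], [0.002, 0, 0]]

```text
clock: 10.5
tcp_pos: [0.4951, 0.2444, 0.3068]
orientation: [-2.01, -1.979, 0.418]
contact_force: [-5.9, 0.1, 0.6]
grip_width: 0.0203
gripper_force: 59.1
```

Call:
apply_moves:
  rows:
    - [[0, 0.0, -0.005], [0, 0, 0]]
    - [[0, 0.0, -0.005], [0, 0, 0]]

```text
clock: 10.75
tcp_pos: [0.4952, 0.2445, 0.3069]
orientation: [-2.01, -1.979, 0.42]
contact_force: [-7.3, 1.4, -5.0]
grip_width: 0.0205
gripper_force: 59.2
```

The force has reversed while the lever stays put, so it is at its home stop. Opening, then backing off along the tool axis.

Call:
apply_moves:
  rows:
    - [[0, 0, 0.003], [0, 0, 0]]
    - [[0, 0, 0.003], [0, 0, 0]]
    - [[0, 0, 0.003], [0, 0, 0]]
    - [[0, 0, 0.003], [0, 0, 0]]
    - [[0, 0, 0.003], [0, 0, 0]]
    - [[0, 0, 0.003], [0, 0, 0]]
    - [[0, 0, 0.003], [0, 0, 0]]
  jaw: 1

```text
clock: 11.62
tcp_pos: [0.4968, 0.2439, 0.3078]
orientation: [-2.013, -1.981, 0.414]
contact_force: [0.4, -0.0, 0.1]
grip_width: 0.0855
gripper_force: 0.0
```

Call:
apply_moves:
  rows:
    - [[0, 0, -0.08], [0, 0, 0]]
    - [[0, 0, -0.18], [0, 0, 0]]
    - [[0, 0, -0.3], [0, 0, 0]]
    - [[0, 0, -0.45], [0, 0, 0]]
    - [[0, 0, -0.45], [0, 0, 0]]
    - [[0, 0, -0.45], [0, 0, 0]]

```text
clock: 12.38
tcp_pos: [0.5412, 0.2436, 0.4103]
orientation: [-2.013, -1.98, 0.415]
contact_force: [-0.0, -1.0, 0.0]
grip_width: 0.0855
gripper_force: 0.0
```

Run:
```python
from h import *
f=grab_frame("scene")["frame"];cv2.imwrite("pics/s2.png",f[:,:,::-1])
```

```text
(no output)
```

View pics/s2.png

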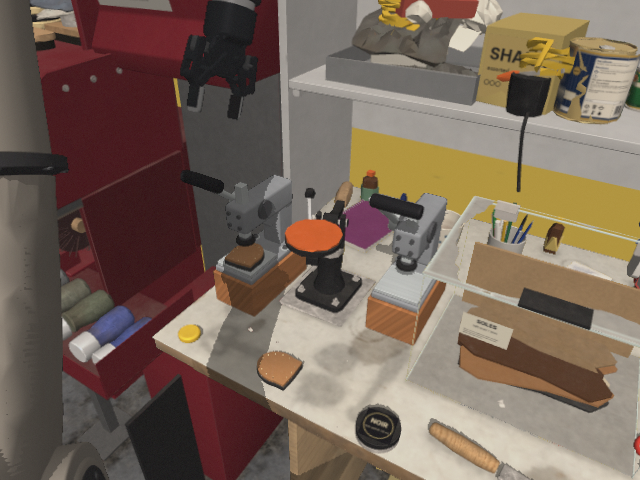

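The lever is home (grip at (202,182), as at the start). The block is still on the table at (245,257), the spare lever is unmoved and the gripper is clear.

```bash
python3 -c "
from bench import job
print(job.hand_in())"
```

```text
the job is handed in; nothing more can be done
None
```

I pulled the loaded press's lever down to its stop, held it there for just over a second, eased it back home and released it; the block is still on the table, the spare lever was not touched, and the job was handed in at about 12.4 s.

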